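Couple the grease gun head to the slab roller's bearing nipple and keep it pressed on

ROBOT

A 7-joint arm with a two-finger parallel gripper is mounted at the origin on the work surface. World frame = base frame: x ahead of the robot, y to its left, z up, the work surface at z = 0. Lengths are in m, angles in rad, forces in N, time in s.
With the tool pointing down it reaches from about 0.425 to 0.95 m from the base axis. Payload 16.7 kg.
Tool frame: the origin (TCP) lies at the very end of the fingers, on their centre line; the grasp point (between the pads) lies behind it (manip.grip_depth is the z of the grasp point in the tool frame, in m); z points along the fingers, x is the direction in which the jaws open and shut, and the axes are right-handed (so a half turn about z gives the same grasp; the last joint's range is limited). The gripper opens to 94 mm and grips with 3 to 60 N. Pads are 16 mm wide; open, the fingers measure 119 mm over their backs; the gripper's body (75 mm by 177 mm) begins 78 mm behind the grasp point.
Start: joints at [-1.262, 0.426, 0.074, 1.606, -0.034, 1.111, -0.067], TCP at [0.299, 0.605, 0.205] pointing down, gripper open.
Joint ranges: [-2.85, 2.85], [-0.5, 2.14], [-1.23, 1.37], [0.21, 2.46], [-1.02, 4.16], [0.16, 2.05], [-2.73, 2.73]. Speed limits (rad/s): [1.89, 1.89, 2.39, 2.39, 3.01, 3.01, 3.01].

INTERFACE

Orientations are given as a unit quaternion [x, y, z, w].
In Python, from plant import state, viewer, order, manip gives the robot as it stands.
- The arm moves only by the tool servo_tool, never from a script. Its argument "targets" is a list of rows, each a list of 6 numbers: the shift along the world's x, y, z in cm, then the turn, a rotation vector about the world's x, y, z in rad. A call has 1 to 10 rows; each row shifts and turns the commanded pose from where the row before left it; what a row does not reach is not made up. A row lasts 1/12 s, in which the tool goes at most 41.7 mm and 7.16 degrees, less where a joint would pass 70% of its speed; a pose out of reach is approached as far as the arm can. A call is refused whole if a number of a shift passes 4.17 or a number of a turn 0.125, either way. A call with a gripper value outside its range is refused whole. "claw" is the opening, from 0 (shut) to 1 (fully open), set as the call begins (left out, the last holds). The fingers move at their own pace and stop on an object; the grip force is fixed at half the most. Time passes only in rows, so rows that do not move let the fingers close. It gives the time, the measured TCP pose, the force and the opening at its end, in the units of the state.
- state(): the state, without advancing time (a new reading comes with each control period).
- viewer.read_camera(name): name is "scene" or "top" or "wrist"; returns (picture, depth): 480x640x3 uint8, blue, green, red; 480x640 float32, m along the optical axis (not along the pixel's ray), 0 where there is no reading.
- viewer.camera_params(name): a dict with "mtx" (3x3 intrinsics, pixels), "position" and "rotation" of the camera in the world. Camera axes: x right, y down, z forward; pixel columns grow to the right and rows downward; lengths in m; the calibration is good to about 2 mm. A picture is of the moment at which its call begins: read the wrist's pose just before it. camera_params takes no time and is no camera call; for the wrist camera it gives the pose at the moment of the call.
- order.job_done(): hands the job in, once; it reports no verdict.
Trained networks look in the newest picture that a camera, given by its name, has taken for a name from the list of things; names that differ only in an ending like _2 or _b are one class to them, and where a whole thing is asked for, a point or a joint stands for the part that bears it (a point fixed in the world has none). Each returns a list of dicts, best first, with "conf" (0 to 1); they miss things now and then, are a little off and sometimes report something else, mostly with a low value. They report only what shows in the picture. A call takes as long as a camera call. They do not tell look-alikes from the thing itself.
- viewer.spot_in(label, camera): "at" ([x, y, z] in m, in world coordinates, good to about 4 mm: the middle of the surface that is visible of it).
- viewer.silhouettes(label, camera): "region" (480x640 bool, what is visible of it).
- viewer.spot_point(label, camera): "at" ([x, y, z] in m, in world coordinates, good to about 4 mm: a listed point, or the origin of a listed thing).
The state is a dict: "clock": time; "joint_pos": joint angles; "qd": joint speeds; "joint_torque": joint torques, N m; "ee_pos": TCP position; "orientation": TCP orientation; "ft_force": force on the tool from outside, world axes, zero at the start; "torque": the same for the moment, N m; "grip_width": finger opening in m.
Only numpy, scipy, OpenCV 4.12 (cv2) and the standard library are available. Lean on these libraries where they do the work, as an engineer would, in place of code of your own. Each camera call takes 0.05 s, during which the arm holds its last target. There are 200 camera calls.

TASK

The slab roller's bearing is due for grease: pick up the grease coupler that stands on the bench and press it squarely, mouth first, onto the tilted grease nipple of the bearing housing until it snaps over the nipple's ball. Then keep pushing so that the sprung dust collar under it stays well down, more than half-way to its stop, and finish like that, still gripping the coupler and holding it square against the spring. Leave the basin, the clay figurine and the spatula where they are.

Things in the scene. Friction and masses are not known exactly. Their poses are not given: they have to be found in the camera images.
- coupler_center (a point): Centre (half-way up, 42.5 mm above the mouth) of the loose steel grease coupler, 85 mm tall, about 0.28 kg, standing on its open mouth on the bench; its z runs from mouth to top. Round socket 33 mm across for the first 30 mm, then a square grip block 28 x 28 mm from 30 to 85 mm above the mouth, flats facing its own x and y: grip it there, best 60 mm above the mouth
- coupler_mouth (a point): Centre of the coupler's open mouth (lower rim, 31 mm across outside), on its axis, same axes as the coupler. The bore is 20 mm wide and 30 mm deep; four sprung jaws sit 6 mm inside the mouth and snap under the nipple's ball after a push of about 10 to 15 N
- nipple_tip (a point): Tip of the fixed steel grease nipple, about 190 mm up, leaning 0.5 rad to the roller's front; z is its axis, pointing outwards. Ball 16 mm across (centre 8 mm below the tip) on a 10 mm neck. Along this axis the coupler's mouth meets the collar 18 mm below the tip, has snapped 21 mm below, and the collar stops it 26 mm below. Let go, it springs back to about 20 mm
- collar (a joint): How far the sprung dust collar, a disc 28 mm across round the nipple's neck, is pushed down along the nipple's axis: 0 free (upper face 18 mm below the tip), 0.008 m at its stop; its spring pushes back with about 3 N at the start and 9.5 N at the stop
- roller: Fixed bench slab roller: plywood base 220 x 380 x 20 mm, two rollers 60 mm across along its own y, grey round bearing housings 72 mm across and 153 mm high at its ends, crank at its +y end. The nipple is on the -y housing; the +y housing has only a short flat plug. Origin under the middle of the base, front is -x
- basin: Blue plastic basin, 140 mm across, 65 mm high, bystander; origin under its centre
- figurine: Dark clay bird figurine, 42 mm across, 67 mm high, bystander; origin under its centre
- spatula: Wooden-handled modelling spatula, 190 mm long, lying flat, bystander; handle towards its own -x
Things that resemble listed ones, but are neither listed nor needed, are in the scene too. What is shaped like the part that bears coupler_center but blue or red is not meant.

How it is judged:
By the outcome, as a careful person would: the job done as asked, in the order asked, and still so for the second after the job is handed in, while the arm keeps its last pose, push and grip.
It also fails if it takes over 35 s, if anything falls off the work surface, if the arm or the gripper's body presses on something with over 40 N, if the wrist force passes 120 N, or if a joint passes its speed limit or range.

## Working session

There is one attempt and no reset: what is moved stays moved. The work goes in short steps, Python scripts to look and compute and a tool call to move; the robot and the scene stay as the last step left them, time stands still between calls to the robot, and variables do not carry over. Pictures are saved under pics/ and viewed, about 8 in all and at most 12, crops included, and the job is handed in when it is done.

Besides the shell and the picture viewer there is one more tool, called by a JSON object that holds its "name" and its "arguments", one argument or row to a line. servo_tool: Moves the arm, as the interface text tells. Its arguments: {"type":"object","properties":{"targets":{"type":"array"},"claw":{"type":"number"}},"required":["targets"]}

```bash
mkdir -p pics; python3 - <<'E'
from plant import state, viewer, order, manip
import cv2,numpy as np
print(manip.grip_depth, state())
for n in ("scene","top"):
    p,d=viewer.read_camera(n); cv2.imwrite(f"pics/{n}0.png",p); np.save(f"pics/{n}d.npy",d)
    c=viewer.camera_params(n); print(n,c)
    for l in ("coupler_center","coupler_mouth","nipple_tip","roller","basin","figurine","spatula"):
        print(l,[(np.round(r["at"],3),round(r["conf"],2)) for r in viewer.spot_point(l,n)])
E
```

```text
-0.0188 {'clock': 0.0, 'joint_pos': array([-1.2614598 ,  0.42675006,  0.07385691,  1.6066005 , -0.03407095,
        1.1107741 , -0.06712041]), 'qd': array([-0.00052581, -0.00037051, -0.0001223 ,  0.00105215,  0.00085902,
       -0.00101493,  0.00013261]), 'joint_torque': array([-1.33397771e-03, -9.35808420e+01,  3.66600953e+00, -4.54208314e+01,
       -4.88857913e-02,  1.98104832e-02,  1.23993668e-04]), 'ee_pos': array([0.29881083, 0.60478005, 0.20476662]), 'orientation': array([ 8.49395236e-01,  5.27756883e-01, -5.05277586e-04,  3.86983792e-04]), 'ft_force': array([-1.2151128 , -0.36407951,  0.15658588]), 'torque': array([ 0.01915131,  0.03211495, -0.01020516]), 'grip_width': 0.0939038126132505}
scene {'mtx': array([[440.43310372,   0.        , 330.69095788],
       [  0.        , 440.43310372, 236.25485889],
       [  0.        ,   0.        ,   1.        ]]), 'position': array([ 1.04932252, -0.5826429 ,  0.83959759]), 'rotation': array([ 0.86228657,  0.34902656, -0.14530176, -0.33694172])}
coupler_center [(array([ 0.406, -0.224,  0.04 ]), 0.94), (array([ 0.475, -0.313,  0.04 ]), 0
[... 996 characters left out ...]
ay([ 0.47 , -0.312,  0.043]), 0.8), (array([ 0.402, -0.224,  0.042]), 0.79), (array([0.473, 0.026, 0.187]), 0.63), (array([ 0.5  , -0.242,  0.04 ]), 0.55), (array([ 0.517, -0.168,  0.04 ]), 0.5)]
coupler_mouth [(array([ 0.469, -0.316, -0.003]), 0.82), (array([ 0.512, -0.173,  0.   ]), 0.71), (array([ 0.502, -0.242, -0.001]), 0.7), (array([ 0.543, -0.33 ,  0.002]), 0.68), (array([ 0.398, -0.222,  0.002]), 0.59)]
nipple_tip [(array([0.477, 0.026, 0.188]), 0.65)]
roller [(array([ 0.561,  0.174, -0.001]), 0.66)]
basin [(array([ 0.67 , -0.377,  0.003]), 0.85), (array([0.476, 0.024, 0.187]), 0.68)]
figurine [(array([ 0.695, -0.23 ,  0.003]), 0.87)]
spatula [(array([ 0.456, -0.432, -0.   ]), 0.92)]
```

View pics/scene0.png

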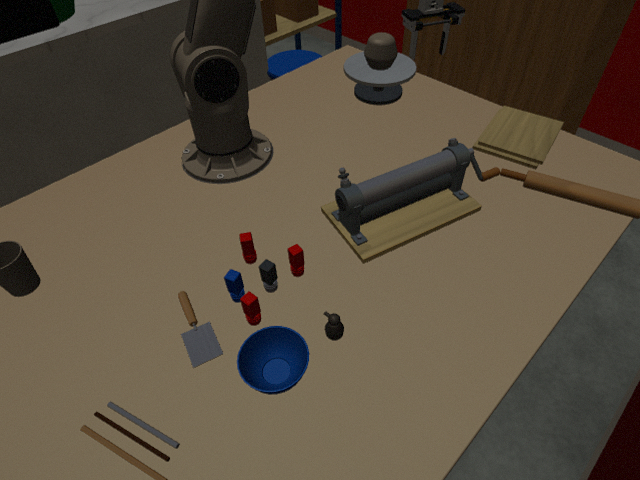

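View pics/top0.png

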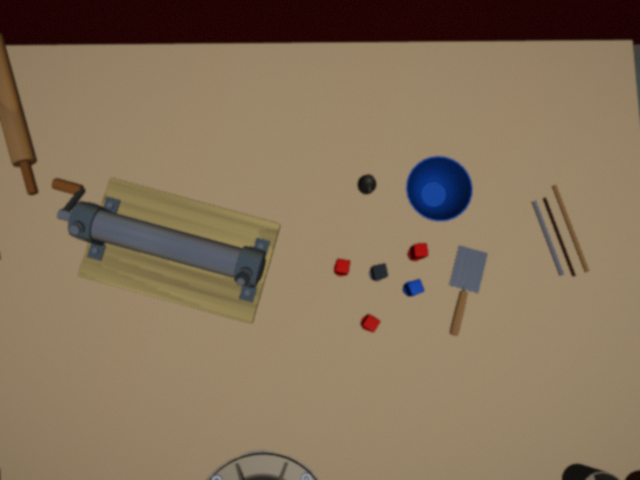

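Candidates, scene/top pixels: three red (248,247)/(371,323), (297,260)/(343,267) and (251,308)/(420,251); one blue (235,285)/(415,288); one dark steel (268,275)/(379,271). The uncoloured steel one fits the description. Next I confirm it in a crop and measure the roller's yaw.

```bash
cat > h.py <<'E'
from plant import state, viewer, order, manip
import cv2,numpy as np
from scipy.spatial.transform import Rotation as R
np.set_printoptions(precision=4,suppress=True)
def Rm(c):
    r=np.array(c["rotation"]); return r if r.shape==(3,3) else R.from_quat(r).as_matrix()
def cloud(c,d,uv):
    uv=np.asarray(uv,float); K=c["mtx"]
    z=d[uv[:,1].astype(int),uv[:,0].astype(int)]
    p=np.c_[(uv[:,0]-K[0,2])/K[0,0]*z,(uv[:,1]-K[1,2])/K[1,1]*z,z]
    return p@Rm(c).T+c["position"]
def plane(c,uv,h):
    uv=np.asarray(uv,float);K=c["mtx"]
    r=np.c_[(uv[:,0]-K[0,2])/K[0,0],(uv[:,1]-K[1,2])/K[1,1],np.ones(len(uv))]@Rm(c).T
    return c["position"]+r*((h-c["position"][2])/r[:,2])[:,None]
def proj(c,P):
    q=(np.atleast_2d(P)-c["position"])@Rm(c); q=q@c["mtx"].T
    return q[:,:2]/q[:,2:]
E
python3 - <<'E'
from h import *
p=cv2.imread("pics/top0.png");d=np.load("pics/topd.npy");c=viewer.camera_params("top")
vv,uu=np.mgrid[0:480,0:640]
P=cloud(c,d,np.c_[uu.ravel(),vv.ravel()]).reshape(480,640,3)
m=(P[...,2]>.010)&(P[...,2]<.028)&(d>0)&(uu<300)&(vv>150)&(vv<340)&(uu>75)
n,l,s,_=cv2.connectedComponentsWithStats(cv2.morphologyEx(m.astype(np.uint8),cv2.MORPH_CLOSE,np.ones((3,3))))
k=1+np.argmax(s[1:,4]); pts=P[(l==k)&m][:,:2]
r=cv2.minAreaRect((pts*1000).astype(np.float32)); print("base rect",r, cv2.boxPoints(r))
# rollers/housings
m=(P[...,2]>.08)&(d>0)&(uu<300)&(vv>150)&(vv<340)&(uu>60)
q=P[m]; a=q[:,:2]-q[:,:2].mean(0);w,v=np.linalg.eigh(a.T@a);print("upper axis",v[:,1],q[:,:2].mean(0))
t=P[(P[...,2]>.165)&(d>0)&(uu<300)&(vv>150)]; print("high pts",t)
s0=cv2.imread("pics/scene0.png")
a=cv2.resize(s0[220:335,210:330],None,fx=5,fy=5,interpolation=3)[:575,:400]
a=cv2.resize(s0[225:330,220:310],(400,467),interpolation=3)
b=cv2.resize(s0[150:255,315:405],(400,467),interpolation=3)
cv2.imwrite("pics/crop1.png",np.clip(np.hstack([a,b])*1.6,0,255).astype(np.uint8))
E
```

```text
base rect ((560.4783325195312, 170.9556884765625), (380.76202392578125, 220.4817352294922), 73.68718719482422) [[401.201   19.2035]
 [612.8067 -42.7257]
 [719.7557 322.7078]
 [508.15   384.637 ]]
upper axis [0.311  0.9504] [0.5637 0.1804]
high pts [[0.5956 0.3252 0.1651]
 [0.5915 0.3387 0.1683]
 [0.5908 0.335  0.1728]
 [0.5918 0.3359 0.1659]
 [0.5911 0.3324 0.1701]
 [0.5919 0.3325 0.1651]
 [0.5896 0.3403 0.1686]
 [0.5895 0.3382 0.1692]
 [0.5893 0.336  0.1701]
 [0.5893 0.3342 0.1701]
 [0.5898 0.3338 0.1665]
 [0.5897 0.3315 0.1675]
 [0.5898 0.3301 0.1663]
 [0.5898 0.3284 0.166 ]
 [0.5881 0.3431 0.166 ]
 [0.5878 0.3386 0.1681]
 [0.5881 0.3377 0.1658]
 [0.5877 0.3348 0.1682]
 [0.5878 0.3315 0.1674]
 [0.5876 0.3294 0.1681]
 [0.5881 0.3286 0.1652]
 [0.586  0.3406 0.1676]
 [0.5859 0.3387 0.1677]
 [0.5861 0.3355 0.1665]
 [0.5863 0.3323 0.165 ]
 [0.5859 0.3296 0.1673]
 [0.5859 0.3279 0.1669]
 [0.5843 0.3409 0.1666]
 [0.5844 0.3396 0.1651]
 [0.5841 0.3352 0.1671]
 [0.5843 0.332  0.1656]
 [0.5843 0.3303 0.1654]
 [0.584  0.3278 0.167 ]
 [0.582  0.3311 0.1678]
 [0.5801 0.3274 0.1676]
 [0.5803 0.3
[... 3560 characters left out ...]
57]
 [0.4773 0.027  0.1888]
 [0.4772 0.0251 0.1899]
 [0.4772 0.0233 0.19  ]
 [0.4772 0.0216 0.1886]
 [0.477  0.0195 0.1914]
 [0.4771 0.0178 0.1899]
 [0.4772 0.0162 0.1881]
 [0.478  0.0161 0.1725]
 [0.4781 0.0144 0.1717]
 [0.4778 0.0122 0.1751]
 [0.4779 0.0104 0.1741]
 [0.4754 0.027  0.1893]
 [0.4754 0.0251 0.1895]
 [0.4755 0.0236 0.1868]
 [0.4751 0.021  0.1938]
 [0.4754 0.0198 0.1885]
 [0.4752 0.0178 0.1902]
 [0.4755 0.0165 0.1853]
 [0.4762 0.0161 0.1729]
 [0.4762 0.0145 0.1711]
 [0.4762 0.0125 0.1718]
 [0.4737 0.0254 0.1875]
 [0.4737 0.0235 0.1876]
 [0.4736 0.0217 0.188 ]
 [0.4737 0.02   0.1868]
 [0.4737 0.0183 0.186 ]
 [0.4745 0.0183 0.1696]
 [0.4745 0.0164 0.1703]
 [0.4745 0.0147 0.1686]]
```

View pics/crop1.png

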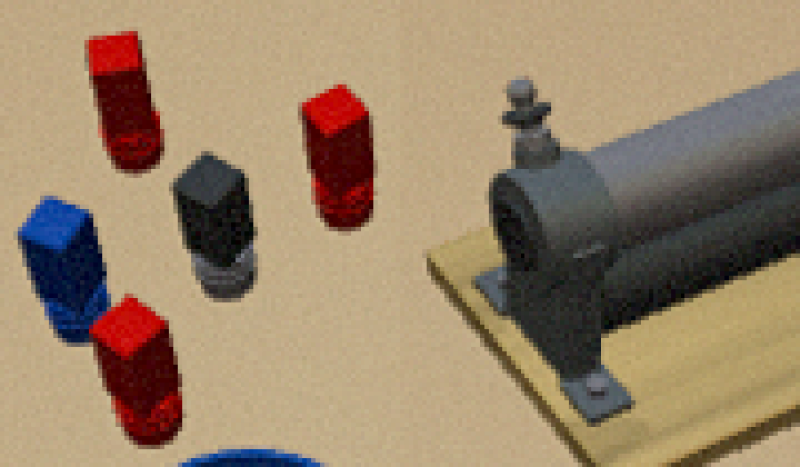

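The crop confirms it: the steel coupler sits in the centre, with one blue and three red look-alikes around it. On the right, the nipple leans towards the robot. I'll start moving.

{"name": "servo_tool", "arguments": {
  "targets": [
    [1.4,-3.2,1.9,0,0,0],
    [1.4,-3.2,1.9,0,0,0],
    [1.4,-3.2,1.9,0,0,0],
    [1.4,-3.2,1.9,0,0,0],
    [1.4,-3.2,1.9,0,0,0],
    [1.4,-3.2,1.9,0,0,0],
    [1.4,-3.2,1.9,0,0,0],
    [1.4,-3.2,1.9,0,0,0],
    [1.4,-3.2,1.9,0,0,0],
    [1.4,-3.2,1.9,0,0,0]
  ],
  "claw": 0.6
}}

```text
clock: 1.63
ee_pos: [0.4393, 0.2833, 0.3967]
orientation: [0.849, 0.528, 0.0, -0.0]
ft_force: [0.8, -0.0, 0.8]
grip_width: 0.0564
```

```bash
python3 - <<'E'
from h import *
s=state();c=viewer.camera_params("wrist")
T=R.from_quat(s["orientation"]).as_matrix()
print(s["clock"],s["joint_pos"],s["ee_pos"]);print("T",T)
print("cam in tool",T.T@(c["position"]-s["ee_pos"]));print(T.T@Rm(c));print(c["mtx"])
print(proj(c,[[.476,.023,.19],[.502,-.243,.085]]))
E
```

```text
1.6333 [-0.9336  0.0461  0.2503  1.6812 -0.0119  1.4152  0.43  ] [0.4393 0.2833 0.3967]
T [[ 0.443   0.8965  0.0002]
 [ 0.8965 -0.443   0.0006]
 [ 0.0007 -0.0001 -1.    ]]
cam in tool [ 0.0008 -0.07   -0.1798]
[[ 1.      0.0006  0.0008]
 [-0.0008  0.9695  0.245 ]
 [-0.0007 -0.245   0.9695]]
[[414.7072   0.     326.4296]
 [  0.     414.7072 238.3885]
 [  0.       0.       1.    ]]
[[114.7786 351.6364]
 [ -1.2447 405.968 ]]
```

{"name": "servo_tool", "arguments": {
  "targets": [
    [0.5,-3.3,-1.2,0,0,0],
    [0.5,-3.3,-1.2,0,0,0],
    [0.5,-3.3,-1.2,0,0,0],
    [0.5,-3.3,-1.2,0,0,0],
    [0.5,-3.3,-1.2,0,0,0],
    [0.5,-3.3,-1.2,0,0,0],
    [0.5,-3.3,-1.2,0,0,0],
    [0.5,-3.3,-1.2,0,0,0],
    [0,0,0,0,0,0],
    [0,0,0,0,0,0]
  ]
}}

```text
clock: 2.47
ee_pos: [0.4787, 0.0195, 0.2992]
orientation: [0.85, 0.526, -0.0, -0.0]
ft_force: [-0.9, 1.4, 0.9]
grip_width: 0.0565
```

```bash
python3 - <<'E'
from h import *
s=state();c=viewer.camera_params("wrist");p,d=viewer.read_camera("wrist")
print(s["clock"],s["joint_pos"],s["ee_pos"],s["qd"])
np.savez("pics/w1.npz",p=p,d=d,pos=c["position"],rot=Rm(c),mtx=c["mtx"])
cv2.imwrite("pics/w1.png",np.clip(p*1.6,0,255).astype(np.uint8))
print([(r["at"],r["conf"]) for r in viewer.spot_point("nipple_tip","wrist")])
E
```

```text
2.4667 [-0.6698  0.0002  0.502   1.9306 -0.0002  1.2113  0.9408] [0.4787 0.0195 0.2992] [-0.0291 -0.0025 -0.0467 -0.0191 -0.0052  0.0073 -0.0237]
[([0.4733, 0.021, 0.1893], 0.78)]
```

View pics/w1.png

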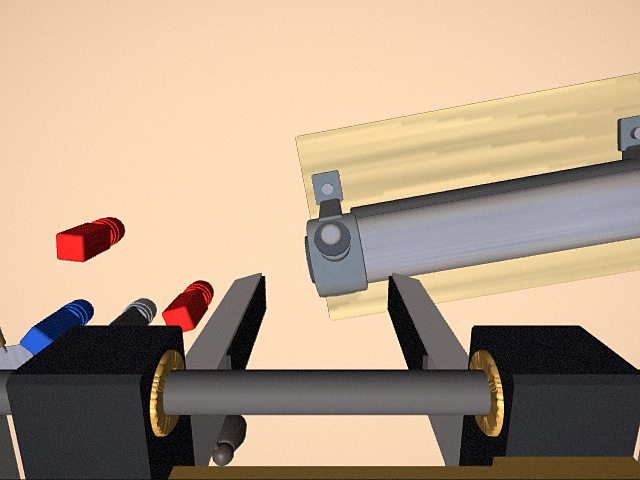

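```bash
python3 - <<'E'
from h import *
from scipy.optimize import least_squares
z=np.load("pics/w1.npz");c=dict(position=z["pos"],rotation=z["rot"],mtx=z["mtx"]);d=z["d"];p=z["p"]
g=cv2.cvtColor(p,cv2.COLOR_BGR2GRAY)
vv,uu=np.mgrid[215:262,308:358]
for t in (90,100,110,120):
    m=(g[215:262,308:358]>t).astype(np.uint8)
    n,l,s,ce=cv2.connectedComponentsWithStats(m); k=l[236-215,331-308]; print(t,k,s[k],ce[k]+[308,215])
for r in (7,9,10):
    m=(np.hypot(uu-331,vv-236)<r); uv=np.c_[uu[m],vv[m]]; P=cloud(c,d,uv)
    f=least_squares(lambda q:np.linalg.norm(P-q,axis=1)-.008,P.mean(0)-[0,0,.008],loss="soft_l1",f_scale=.0005)
    print(r,"sphere",f.x,proj(c,f.x),"rms",np.sqrt(np.mean(f.fun**2)))
V,U=np.mgrid[0:480,0:640];P=cloud(c,d,np.c_[U.ravel(),V.ravel()]).reshape(480,640,3)
hsv=cv2.cvtColor(p,cv2.COLOR_BGR2HSV)
m=(np.abs(P[...,2]-.02)<.006)&(V<330)&(U>285)
# far and near edge of base, subpixel-ish: per column, first/last
e=[]
top=[(u,np.where(m[:,u])[0].min()) for u in range(330,600,2) if m[:,u].any()]
bot=[(u,np.where(m[:,u])[0].max()) for u in range(360,600,2) if m[:,u].any()]
for q in (top,bot):
    w=plane(c,q,.02); L=cv2.fitLine(w[:,:2].astype(np.float32),cv2.DIST_HUBER,0,.001,.01).ravel(); print("edge dir",L[:2],np.arctan2(L[0],L[1]), L[2:])
m=(P[...,2]>.10)&(P[...,2]<.12)&0
c2=cv2.resize(p[200:310,290:390],(500,550),interpolation=3); cv2.imwrite("pics/nip.png",np.clip(c2*1.6,0,255).astype(np.uint8))
E
```

```text
90 5 [ 13  11  19  18 248] [329.8831 234.2903]
100 2 [ 15  12  16  16 165] [330.1576 234.5394]
110 0 [   0    0   50   47 2311] [332.8351 238.3626]
120 0 [   0    0   50   47 2313] [332.8188 238.3446]
7 sphere [0.4819 0.0225 0.1825] [[330.6722 233.8993]] rms 0.0006587992415761862
9 sphere [0.4818 0.0226 0.1825] [[330.7152 233.752 ]] rms 0.018837130871127466
10 sphere [0.4819 0.0225 0.1825] [[330.7628 233.975 ]] rms 0.01705318965887621
edge dir [0.2799 0.96  ] 0.28363797 [0.4548 0.1941]
edge dir [0.2805 0.9599] 0.28432816 [0.6675 0.1453]
```

View pics/nip.png

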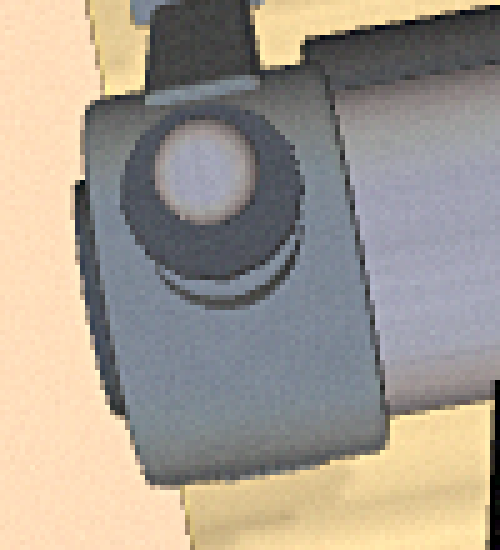

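Ball at crop (206,170), which is wrist pixel (331,234), with the collar disc behind it. The sphere fit gives the tip at about (0.478, 0.024, 0.1895), which matches the stated 190 mm. Both base edges give a yaw of -0.284. Next, on to the coupler.

{"name": "servo_tool", "arguments": {
  "targets": [
    [0.3,-3.3,-0.8,0,0,0],
    [0.3,-3.3,-1.2,0,0,0],
    [0.3,-3.3,-1.2,0,0,0],
    [0.3,-3.3,-1.2,0,0,0],
    [0.3,-3.3,-1.4,0,0,0],
    [0.3,-3.3,-1.4,0,0,0],
    [0.2,-3.3,-1.4,0,0,0],
    [0.2,-3.2,-1.3,0,0,0],
    [0,0,0,0,0,0],
    [0,0,0,0,0,0]
  ]
}}

```text
clock: 3.4
ee_pos: [0.501, -0.2424, 0.1998]
orientation: [0.85, 0.527, -0.001, -0.0]
ft_force: [1.6, 0.7, -0.4]
grip_width: 0.0563
```

```bash
python3 - <<'E'
from h import *
s=state();c=viewer.camera_params("wrist");p,d=viewer.read_camera("wrist")
print(s["clock"],s["joint_pos"],s["ee_pos"])
np.savez("pics/w2.npz",p=p,d=d,pos=c["position"],rot=Rm(c),mtx=c["mtx"])
cv2.imwrite("pics/w2.png",np.clip(p*1.8,0,255).astype(np.uint8))
V,U=np.mgrid[0:480,0:640];P=cloud(c,d,np.c_[U.ravel(),V.ravel()]).reshape(480,640,3)
m=(d>0)&(np.abs(P[...,2]-.085)<.004)&(np.hypot(P[...,0]-.502,P[...,1]+.243)<.03)
q=P[m]; r=cv2.minAreaRect((q[:,:2]*1000).astype(np.float32)); print(m.sum(),r,q[:,2].mean(),q.mean(0))
u=np.argwhere(m)[:,::-1]; print("px",u.mean(0)); w=plane(c,cv2.boxPoints(cv2.minAreaRect(u.astype(np.float32))),.085);print(w)
E
```

```text
3.4 [-0.2527  0.2867  0.7134  1.9106 -0.2172  1.0235  1.6654] [ 0.501  -0.2424  0.1998]
1386 ((504.37457275390625, -244.86703491210938), (28.279556274414062, 28.310354232788086), 10.722310066223145) 0.08526840230405114 [ 0.5035 -0.2444  0.0853]
px [324.3268 236.9776]
[[ 0.4926 -0.2607  0.085 ]
 [ 0.4871 -0.2334  0.085 ]
 [ 0.5147 -0.2282  0.085 ]
 [ 0.5207 -0.2559  0.085 ]]
```

View pics/w2.png

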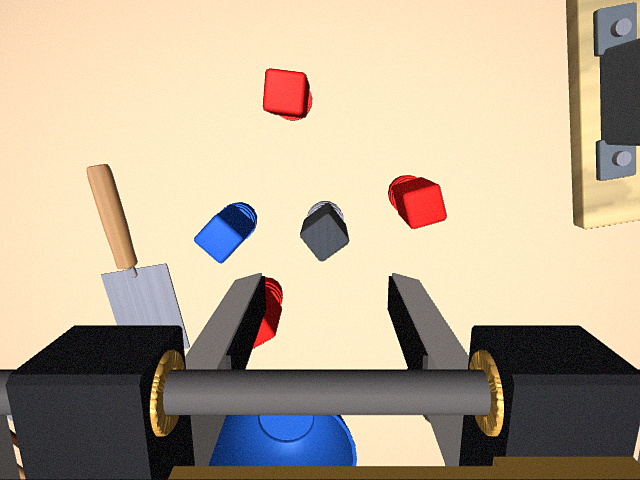

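The coupler top shows at wrist (324,237), centre (0.504,-0.2445), top z 0.085 (as it must be), flats at yaw 0.187. I'll turn the jaws to that direction (-0.92 rad), which also gives the best clearance from the neighbours.

{"name": "servo_tool", "arguments": {
  "targets": [
    [0.05,-0.03,-0.9,0,0,-0.115],
    [0.05,-0.03,-0.9,0,0,-0.115],
    [0.05,-0.03,-0.9,0,0,-0.115],
    [0.05,-0.03,-0.9,0,0,-0.115],
    [0.05,-0.03,-0.9,0,0,-0.115],
    [0.05,-0.03,-0.9,0,0,-0.115],
    [0,0,-0.8,0,0,-0.115],
    [0,0,-0.8,0,0,-0.115],
    [0,0,0,0,0,0],
    [0,0,0,0,0,0]
  ]
}}

```text
clock: 4.28
ee_pos: [0.5047, -0.2419, 0.1307]
orientation: [0.995, 0.099, -0.0, -0.0]
ft_force: [0.0, -0.3, -0.3]
grip_width: 0.0568
```

```bash
python3 - <<'E'
from h import *
s=state();c=viewer.camera_params("wrist");p,d=viewer.read_camera("wrist")
T=R.from_quat(s["orientation"]).as_matrix()
print(s["clock"],s["joint_pos"],s["ee_pos"],T)
V,U=np.mgrid[0:480,0:640];P=cloud(c,d,np.c_[U.ravel(),V.ravel()]).reshape(480,640,3)
m=(d>0)&(np.abs(P[...,2]-.085)<.004)&(np.hypot(P[...,0]-.504,P[...,1]+.2445)<.03)
q=P[m];r=cv2.minAreaRect((q[:,:2]*1000).astype(np.float32)); print(m.sum(),r,q.mean(0),np.argwhere(m)[:,::-1].mean(0))
E
```

```text
4.2833 [-0.3458  0.4433  0.8728  1.9754 -0.4275  0.9164  0.9454] [ 0.5047 -0.2419  0.1307] [[ 0.9804  0.1969 -0.0002]
 [ 0.1969 -0.9804  0.0005]
 [-0.0001 -0.0005 -1.    ]]
2243 ((504.5300598144531, -244.80455017089844), (27.692882537841797, 28.279926300048828), 10.58878231048584) [ 0.5042 -0.2438  0.0852] [322.7432 265.3317]
```

{"name": "servo_tool", "arguments": {
  "targets": [
    [-0.02,-0.27,0,0,0,-0.013],
    [0,0,-1.5,0,0,0],
    [0,0,-2,0,0,0],
    [0,0,-2,0,0,0],
    [0,0,-2,0,0,0],
    [0,0,-1,0,0,0],
    [0,0,-0.45,0,0,0],
    [0,0,0,0,0,0]
  ]
}}

```text
clock: 5.0
ee_pos: [0.5036, -0.2464, 0.0409]
orientation: [0.996, 0.09, -0.0, -0.0]
ft_force: [-0.7, 0.2, 0.1]
grip_width: 0.0561
```

{"name": "servo_tool", "arguments": {
  "targets": [
    [0,0,0,0,0,0],
    [0,0,0,0,0,0],
    [0,0,0,0,0,0],
    [0,0,0,0,0,0],
    [0,0,0,0,0,0]
  ],
  "claw": 0
}}

```text
clock: 5.42
ee_pos: [0.504, -0.2463, 0.0414]
orientation: [0.996, 0.089, 0.0, 0.0]
ft_force: [1.0, 0.4, 4.0]
grip_width: 0.0278
```

Gripped: width 28 mm. Lift, tilt and carry.

{"name": "servo_tool", "arguments": {
  "targets": [
    [0,0,2,0,0,0],
    [0,0,4,0,0,0],
    [0,0,4,0,0,0],
    [0,0,4,0,0,0],
    [0,0,4,0,0,0],
    [-0.8,2.5,1.2,-0.028,-0.096,0],
    [-0.8,2.5,1.2,-0.028,-0.096,0],
    [-0.8,2.5,1.2,-0.028,-0.096,0],
    [-0.8,2.5,1.2,-0.028,-0.096,0],
    [-0.8,2.5,1.2,-0.028,-0.096,0]
  ]
}}

```text
clock: 6.25
ee_pos: [0.4729, -0.1769, 0.2577]
orientation: [0.988, 0.085, 0.115, 0.057]
ft_force: [0.2, 0.2, -4.3]
grip_width: 0.0277
```

```bash
cat >> h.py <<'E'
yaw=-.284
a=R.from_euler("z",yaw).apply([-np.sin(.5),0,np.cos(.5)])
tip=np.array([.4819,.0225,.1825])+.008*a
E
python3 - <<'E'
from h import *
s=state();T=R.from_quat(s["orientation"]).as_matrix()
print(s["clock"],s["joint_pos"],s["ee_pos"],T,s["grip_width"],s["ft_force"])
print("a",a,"tip",tip,"tilt err rotvec",np.cross(T[:,2],-a))
print("to standoff 40", (tip+.04*a+.041*a-s["ee_pos"])*100)
E
```

```text
6.25 [-0.7944 -0.1975  0.8993  2.1426  0.2855  0.8895  0.1315] [ 0.4729 -0.1769  0.2577] [[ 0.9591  0.1546  0.237 ]
 [ 0.181  -0.979  -0.094 ]
 [ 0.2175  0.1331 -0.967 ]] 0.02771555666607616 [ 0.1962  0.2153 -4.3289]
a [-0.4602  0.1343  0.8776] tip [0.4782 0.0236 0.1895] tilt err rotvec [-0.0474 -0.237   0.0114]
to standoff 40 [-3.1922 21.1335  0.2929]
```

{"name": "servo_tool", "arguments": {
  "targets": [
    [-0.3,2,0.3,-0.005,-0.024,0.001],
    [-0.3,2,0.3,-0.005,-0.024,0.001],
    [-0.3,2,0.3,-0.005,-0.024,0.001],
    [-0.3,2,0.3,-0.005,-0.024,0.001],
    [-0.3,2,0,-0.005,-0.024,0.001],
    [-0.3,2,0,-0.005,-0.024,0.001],
    [-0.3,2,0,-0.005,-0.024,0.001],
    [-0.3,2,0,-0.005,-0.024,0.001],
    [-0.3,2,0,-0.005,-0.024,0.001],
    [-0.3,2,0,-0.005,-0.024,0.001]
  ]
}}

```text
clock: 7.08
ee_pos: [0.4421, 0.0233, 0.2692]
orientation: [0.965, 0.085, 0.229, 0.091]
ft_force: [0.8, -0.2, -3.6]
grip_width: 0.0285
```

```bash
python3 - <<'E'
from h import *
s=state();T=R.from_quat(s["orientation"]).as_matrix()
print(s["clock"],s["joint_pos"],s["ee_pos"],T,s["grip_width"],s["ft_force"])
print("tilt err rotvec",np.cross(T[:,2],-a))
print("to standoff 40", (tip+.04*a+.041*a-s["ee_pos"])*100)
E
```

```text
7.0833 [-0.7349 -0.3289  0.1897  2.3496  0.5793  0.8486 -0.7001] [0.4421 0.0233 0.2692] [[ 0.8802  0.1223  0.4585]
 [ 0.2059 -0.969  -0.1368]
 [ 0.4276  0.2148 -0.8781]] 0.028513438833829802 [ 0.7911 -0.205  -3.562 ]
tilt err rotvec [ 0.0021 -0.0017  0.0013]
to standoff 40 [-0.1166  1.1116 -0.8594]
```

```bash
python3 - <<'E'
from h import *
s=state();c=viewer.camera_params("wrist");p,d=viewer.read_camera("wrist")
T=R.from_quat(s["orientation"]).as_matrix()
np.savez("pics/w3.npz",p=p,d=d,pos=c["position"],rot=Rm(c),mtx=c["mtx"],ee=s["ee_pos"],T=T)
q=p.copy()
m=s["ee_pos"]+T@[0,-.0014,.041]
pr=proj(c,[m,m-.03*T[:,2],tip,tip-.008*a,tip-.018*a]);print(pr)
q=np.clip(q*1.8,0,255).astype(np.uint8)
for x in pr[[0,2,3,4]]: cv2.circle(q,tuple(int(v) for v in x.round()),2,(0,0,255),-1)
cv2.imwrite("pics/w3.png",q)
for l in ("coupler_mouth","nipple_tip","coupler_center"):
  print(l,[(np.array(r["at"]),round(r["conf"],2)) for r in viewer.spot_point(l,"wrist")])
print("exp",m,m-.0425*T[:,2],tip)
E
```

```text
[[323.8326 262.7719]
 [323.496  281.3654]
 [320.7875 225.083 ]
 [320.9629 222.5319]
 [321.1689 219.5352]]
coupler_mouth [(array([0.4614, 0.0216, 0.2351]), 0.98), (array([ 0.5197, -0.1664,  0.0005]), 0.73)]
nipple_tip [(array([0.4765, 0.0234, 0.1885]), 0.62), (array([ 0.5612,  0.1687, -0.0013]), 0.18)]
coupler_center [(array([ 0.5437, -0.3297,  0.0411]), 0.86), (array([0.4435, 0.0259, 0.2687]), 0.71)]
exp [0.4607 0.0191 0.2329] [0.4412 0.0249 0.2702] [0.4782 0.0236 0.1895]
```

View pics/w3.png

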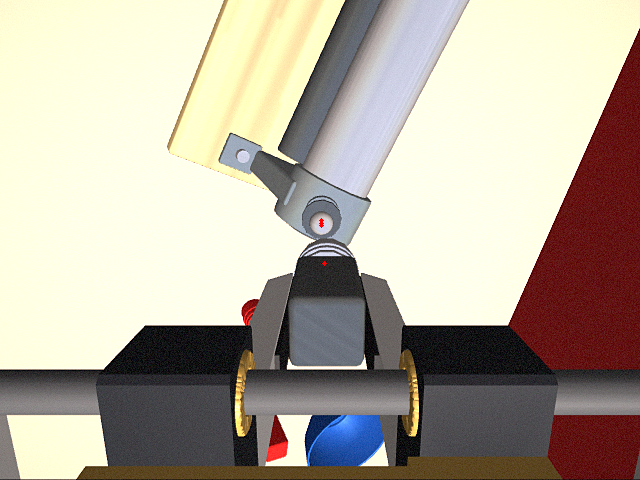

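```bash
python3 - <<'E'
from h import *
from scipy.optimize import least_squares
z=np.load("pics/w3.npz");c=dict(position=z["pos"],rotation=z["rot"],mtx=z["mtx"]);d=z["d"];T=z["T"];ee=z["ee"]
V,U=np.mgrid[0:480,0:640];P=cloud(c,d,np.c_[U.ravel(),V.ravel()]).reshape(480,640,3)
m=np.hypot(U-321,V-222.5)<7;Q=P[m]
f=least_squares(lambda q:np.linalg.norm(Q-q,axis=1)-.008,Q.mean(0)-.008*a,loss="soft_l1",f_scale=.0005)
print("ball",f.x,"exp",tip-.008*a,proj(c,f.x),np.std(f.fun))
L=(P-ee)@T
def box(u0,u1,v0,v1,n):
    q=L[v0:v1,u0:u1].reshape(-1,3); q=q[np.abs(q[:,2])<.09]
    print(n,len(q),"med",np.median(q,0))
    return q
t=box(300,354,305,358,"top face"); 
A=np.c_[t[:,0],t[:,1],np.ones(len(t))];k=np.linalg.lstsq(A,t[:,2],rcond=None)[0];print("top plane z=",k, "x range",np.percentile(t[:,0],[1,99]))
b=L[(np.abs(L[...,2]+.044)<.004)&(np.abs(L[...,0])<.03)&(np.abs(L[...,1])<.03)&(V>280)]
print("top rect",cv2.minAreaRect((b[:,:2]*1000).astype(np.float32)))
g=box(310,345,264,290,"near side");A=np.c_[g[:,0],g[:,2],np.ones(len(g))];k=np.linalg.lstsq(A,g[:,1],rcond=None)[0];print("side y=",k)
r=L[238:258,298:358].reshape(-1,3); r=r[(r[:,2]>.012)&(r[:,2]<.036)&(np.abs(r[:,1])<.03)]
print(len(r),r.min(0),r.max(0))
if len(r)>20:
    f=least_squares(lambda q:np.hypot(r[:,0]-q[0],r[:,1]-q[1])-.0165,[0,0],loss="soft_l1",f_scale=.0005);print("socket centre",f.x,np.std(f.fun))
E
```

```text
ball [0.4819 0.0226 0.1826] exp [0.4819 0.0225 0.1825] [[321.0868 222.496 ]] 0.0006105282558044711
top face 2847 med [ 0.0012 -0.0026 -0.0437]
top plane z= [-0.0028  0.0032 -0.0437] x range [-0.008   0.0109]
top rect ((1.7942962646484375, -1.8439788818359375), (28.376113891601562, 51.939090728759766), 87.0917739868164)
near side 906 med [ 0.0016 -0.0152 -0.021 ]
side y= [ 0.0011  0.0023 -0.0151]
550 [-0.0127 -0.0179  0.012 ] [ 0.0157 -0.0092  0.036 ]
socket centre [ 0.0014 -0.0006] 0.0005602763448981622
```

```bash
cat >> h.py <<'E'
off=np.array([.0008,-.0008,.0413])
def rep(dist):
    s=state();T=R.from_quat(s["orientation"]).as_matrix()
    m=s["ee_pos"]+T@off; e=m-tip
    print("t",s["clock"],"along",1000*e@a,"lateral tool xy mm",1000*(T.T@(e-(e@a)*a))[:2],"tilt err",np.cross(T[:,2],-a))
    f=s["ft_force"]; print("F along a",f@a,"F tool",T.T@f,"grip",s["grip_width"],"j",s["joint_pos"])
    print("move cm to",dist,100*(tip+dist*a-m))
E
python3 -c "
from h import *
rep(.015)"
```

```text
t 7.2833 along 44.888538420073104 lateral tool xy mm [ 3.1536 12.8468] tilt err [ 0.0021 -0.0034  0.0016]
F along a -2.4406979874307937 F tool [-2.0589 -0.2111  2.4483] grip 0.02806536165313484 j [-0.7351 -0.3282  0.1929  2.3485  0.5779  0.8488 -0.6947]
move cm to 0.015 [ 0.9383  0.7778 -3.0328]
```

{"name": "servo_tool", "arguments": {
  "targets": [
    [-0.15,0.4,-0.13,0.001,-0.002,0],
    [-0.15,0.4,-0.13,0.001,-0.001,0],
    [-0.14,0.38,-0.14,0,0,0],
    [0,0,0,0,0,0],
    [0.46,-0.13,-0.88,0,0,0],
    [0.46,-0.13,-0.88,0,0,0],
    [0.46,-0.14,-0.88,0,0,0],
    [0,0,0,0,0,0],
    [0,0,0,0,0,0]
  ]
}}

```text
clock: 8.03
ee_pos: [0.452, 0.0303, 0.2388]
orientation: [0.965, 0.085, 0.23, 0.091]
ft_force: [0.1, 0.9, -4.2]
grip_width: 0.0276
```

```bash
python3 - <<'E'
from h import *
from scipy.optimize import least_squares
rep(.005)
s=state();c=viewer.camera_params("wrist");p,d=viewer.read_camera("wrist")
T=R.from_quat(s["orientation"]).as_matrix();ee=s["ee_pos"]
V,U=np.mgrid[0:480,0:640];P=cloud(c,d,np.c_[U.ravel(),V.ravel()]).reshape(480,640,3)
L=(P-ee)@T
bc=proj(c,tip-.008*a)[0];print("ball px",bc)
r=L[225:275,290:360].reshape(-1,3); r=r[(r[:,2]>.012)&(r[:,2]<.036)&(np.abs(r[:,1])<.03)]
f=least_squares(lambda q:np.hypot(r[:,0]-q[0],r[:,1]-q[1])-.0165,[0,0],loss="soft_l1",f_scale=.0005);print("socket centre",len(r),f.x,np.std(f.fun))
pc=cv2.resize(np.clip(p*1.8,0,255).astype(np.uint8)[190:300,270:380],(550,550),interpolation=3)
ps,ds=viewer.read_camera("scene");cs=viewer.camera_params("scene");np.savez("pics/s4.npz",p=ps,d=ds,p2=p,d2=d,pos=c["position"],rot=Rm(c),mtx=c["mtx"],ee=ee,T=T)
m=ee+T@off;print(proj(cs,[tip,m]))
sc=np.clip(ps*1.8,0,255).astype(np.uint8)[145:200,320:370]
cv2.imwrite("pics/w4.png",np.hstack([pc[:,:400],cv2.resize(sc,(400,440),interpolation=3) if 0 else cv2.resize(sc,(400,550),interpolation=3)]))
E
```

```text
t 8.0333 along 14.934116304850873 lateral tool xy mm [0.2621 0.0017] tilt err [ 0.0014 -0.0008  0.0008]
F along a -3.565845189160202 F tool [-1.5211 -1.7614  3.565 ] grip 0.027619995099418183 j [-0.7279 -0.2611  0.1944  2.3792  0.6144  0.7575 -0.7543]
move cm to 0.005 [ 0.4341 -0.1387 -0.8831]
ball px [325.0337 252.2252]
socket centre 578 [ 0.0013 -0.0005] 0.0005824310693465431
[[341.8394 166.5829]
 [340.4098 160.5052]]
```

View pics/w4.png

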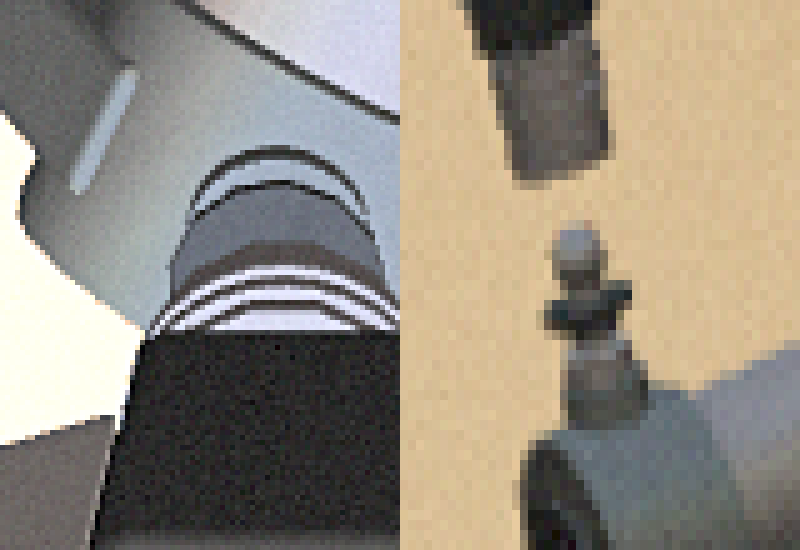

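Left (wrist): the collar is centred at about x=278 and the socket at about 282. Right (scene): the coupler axis points at the ball to within about 1 mm. I'll shift the offset estimate slightly towards the relative measurement and go on.

```bash
cat >> h.py <<'E'
off=np.array([.0012,-.0004,.0413])
E
python3 -c "
from h import *
rep(.001)"
```

```text
t 8.1333 along 15.477756671548628 lateral tool xy mm [1.2826 0.1288] tilt err [0.0006 0.0004 0.0002]
F along a -2.5993576285264455 F tool [-2.2627  0.432   2.5989] grip 0.027486720670940344 j [-0.728  -0.2622  0.1939  2.3788  0.6144  0.7576 -0.7543]
move cm to 0.001 [ 0.5519 -0.2084 -1.3284]
```

{"name": "servo_tool", "arguments": {
  "targets": [
    [-0.08,-0.02,-0.04,0,0,0],
    [0.16,-0.05,-0.3,0,0,0],
    [0.16,-0.05,-0.31,0,0,0],
    [0.16,-0.05,-0.31,0,0,0],
    [0.16,-0.05,-0.31,0,0,0],
    [0,0,0,0,0,0],
    [0,0,0,0,0,0]
  ]
}}

```text
clock: 8.72
ee_pos: [0.4577, 0.0283, 0.226]
orientation: [0.965, 0.085, 0.23, 0.09]
ft_force: [0.6, 0.6, -2.9]
grip_width: 0.0276
```

```bash
python3 -c "
from h import *
rep(.0)
viewer.read_camera('top');rep(0)
viewer.read_camera('top');rep(0)"
```

```text
t 8.7167 along 0.7878523033088687 lateral tool xy mm [-0.2008  0.3377] tilt err [ 0.001  -0.0004  0.0006]
F along a -2.761718794346086 F tool [-0.5631 -1.1218  2.7608] grip 0.027581308640331818 j [-0.7201 -0.2317  0.207   2.3905  0.6321  0.7133 -0.7654]
move cm to 0.0 [ 0.0498  0.0263 -0.0677]
t 8.7667 along 0.9265099493192095 lateral tool xy mm [-0.0523  0.3005] tilt err [ 0.0009 -0.0001  0.0005]
F along a -2.318438735170278 F tool [-1.5009 -0.6769  2.3183] grip 0.027919726064467857 j [-0.7202 -0.232   0.2069  2.3904  0.6321  0.7135 -0.7654]
move cm to 0 [ 0.0435  0.0178 -0.0855]
t 8.8167 along 1.0336768772446867 lateral tool xy mm [0.0727 0.2428] tilt err [0.0007 0.0001 0.0004]
F along a -3.347033756840139 F tool [-1.8081 -0.9795  3.3464] grip 0.028083079044861018 j [-0.7203 -0.2322  0.2068  2.3903  0.632   0.7135 -0.7653]
move cm to 0 [ 0.0382  0.0082 -0.099 ]
```

{"name": "servo_tool", "arguments": {
  "targets": [
    [0.07,0.0,-0.14,0,0,0],
    [0.07,-0.02,-0.13,0,0,0],
    [0.07,-0.02,-0.13,0,0,0],
    [0.07,-0.02,-0.13,0,0,0],
    [0,0,0,0,0,0]
  ]
}}

```text
clock: 9.23
ee_pos: [0.4606, 0.0277, 0.2207]
orientation: [0.965, 0.085, 0.23, 0.09]
ft_force: [-0.5, 0.0, -3.2]
grip_width: 0.028
```

```bash
python3 -c "
from h import *
rep(-.015)"
```

```text
t 9.2333 along -5.234043472427982 lateral tool xy mm [-0.047  0.099] tilt err [ 0.0008 -0.0001  0.0004]
F along a -2.5510453381634854 F tool [-1.7963 -0.7475  2.5509] grip 0.027983031266670184 j [-0.7168 -0.2179  0.2123  2.3941  0.6399  0.6943 -0.7706]
move cm to -0.015 [ 0.4524 -0.1206 -0.8571]
```

{"name": "servo_tool", "arguments": {
  "targets": [
    [0.07,-0.02,-0.13,0,0,0],
    [0.07,-0.02,-0.13,0,0,0],
    [0.07,-0.02,-0.13,0,0,0],
    [0.07,-0.02,-0.14,0,0,0],
    [0,0,0,0,0,0]
  ]
}}

```text
clock: 9.65
ee_pos: [0.4636, 0.0271, 0.2157]
orientation: [0.965, 0.085, 0.231, 0.09]
ft_force: [-0.7, 0.1, -2.5]
grip_width: 0.0275
```

```bash
python3 -c "
from h import *
rep(-.018)"
```

```text
t 9.65 along -11.137583581367803 lateral tool xy mm [0.2997 0.0159] tilt err [0.0006 0.0004 0.0003]
F along a -1.889156494122525 F tool [-1.7132 -0.7061  1.8882] grip 0.027539238906489086 j [-0.7133 -0.204   0.2176  2.3972  0.6479  0.6755 -0.7756]
move cm to -0.018 [ 0.2893 -0.0968 -0.6154]
```

{"name": "servo_tool", "arguments": {
  "targets": [
    [0.06,-0.02,-0.14,0,0,0],
    [0.07,-0.02,-0.13,0,0,0],
    [0.07,-0.02,-0.13,0,0,0],
    [0.07,-0.02,-0.13,0,0,0],
    [0,0,0,0,0,0]
  ]
}}

```text
clock: 10.07
ee_pos: [0.4659, 0.0259, 0.2098]
orientation: [0.965, 0.085, 0.23, 0.09]
ft_force: [5.8, -2.3, -11.2]
grip_width: 0.0278
```

```bash
python3 -c "
from h import *
rep(-.021)"
```

```text
t 10.0667 along -17.550044950590653 lateral tool xy mm [-0.4981  0.1671] tilt err [ 0.001  -0.0006  0.0006]
F along a -12.767338379791928 F tool [-0.1915  0.5331 12.7681] grip 0.027759545844668162 j [-0.7094 -0.1894  0.223   2.4013  0.6559  0.6565 -0.781 ]
move cm to -0.021 [ 0.2005 -0.0199 -0.2849]
```

{"name": "servo_tool", "arguments": {
  "targets": [
    [0.07,-0.01,-0.13,0,0,0],
    [0.07,-0.02,-0.13,0,0,0],
    [0,0,0,0,0,0]
  ]
}}

```text
clock: 10.32
ee_pos: [0.4674, 0.0257, 0.2075]
orientation: [0.965, 0.085, 0.23, 0.09]
ft_force: [0.3, -2.4, -3.3]
grip_width: 0.0279
```

```bash
python3 -c "
from h import *
rep(-.0245)"
```

```text
t 10.3167 along -20.29148111530715 lateral tool xy mm [-0.2179  0.1137] tilt err [ 0.0011 -0.0003  0.0006]
F along a -3.3550122752955933 F tool [-1.6197  1.6402  3.3578] grip 0.027880802751775364 j [-0.7076 -0.1825  0.2251  2.4024  0.66    0.6477 -0.7839]
move cm to -0.0245 [ 0.2114 -0.041  -0.3624]
```

Near 20 mm the net force is about zero, which is the expected rest position after the snap. Before that, the coupler was being pulled inward. Now press the collar down.

{"name": "servo_tool", "arguments": {
  "targets": [
    [0.05,-0.01,-0.1,0,0,0],
    [0.05,-0.02,-0.1,0,0,0],
    [0.05,-0.02,-0.1,0,0,0],
    [0.05,-0.01,-0.1,0,0,0],
    [0,0,0,0,0,0],
    [0,0,0,0,0,0]
  ]
}}

```text
clock: 10.82
ee_pos: [0.4695, 0.0253, 0.2038]
orientation: [0.965, 0.085, 0.231, 0.09]
ft_force: [-5.4, -1.9, 2.5]
grip_width: 0.0276
```

```bash
python3 -c "
from h import *
rep(-.025)"
```

```text
t 10.8167 along -24.505381727634152 lateral tool xy mm [ 0.0104 -0.0767] tilt err [0.0007 0.0002 0.0003]
F along a 4.448095886263639 F tool [-4.0676  1.732  -4.4467] grip 0.027583982039461313 j [-0.7047 -0.1723  0.2283  2.4045  0.6663  0.6339 -0.7885]
move cm to -0.025 [ 0.0228 -0.0143 -0.0422]
```

{"name": "servo_tool", "arguments": {
  "targets": [
    [0.04,-0.01,-0.07,0,0,0],
    [0,0,0,0,0,0],
    [0,0,0,0,0,0],
    [0,0,0,0,0,0],
    [0,0,0,0,0,0],
    [0,0,0,0,0,0]
  ]
}}

```text
clock: 11.32
ee_pos: [0.4698, 0.0252, 0.2031]
orientation: [0.965, 0.085, 0.231, 0.09]
ft_force: [-6.2, -2.9, 3.9]
grip_width: 0.0278
```

```bash
python3 - <<'E'
from h import *
from scipy.optimize import least_squares
A=[]
for i in range(8):
    s=state();A.append(np.r_[s["ft_force"]@a,s["ee_pos"]]);p,d=viewer.read_camera("wrist" if i==7 else "top")
print("F",np.array(A)[:,0],"mean",np.mean(A,0)); rep(-.025)
c=viewer.camera_params("wrist");T=R.from_quat(s["orientation"]).as_matrix();ee=s["ee_pos"]
V,U=np.mgrid[0:480,0:640];P=cloud(c,d,np.c_[U.ravel(),V.ravel()]).reshape(480,640,3);L=(P-ee)@T
t=L[305:358,300:354].reshape(-1,3);t=t[np.abs(t[:,2]+.044)<.008];B=np.c_[t[:,:2],np.ones(len(t))];print("top plane",np.linalg.lstsq(B,t[:,2],rcond=None)[0])
r=L[225:275,290:360].reshape(-1,3); r=r[(r[:,2]>.012)&(r[:,2]<.036)&(np.abs(r[:,1])<.03)]
f=least_squares(lambda q:np.hypot(r[:,0]-q[0],r[:,1]-q[1])-.0165,[0,0],loss="soft_l1",f_scale=.0005);print("socket",f.x)
ps,_=viewer.read_camera("scene")
w=cv2.resize(np.clip(p*1.8,0,255).astype(np.uint8)[190:300,270:380],(400,400),interpolation=3)
sc=cv2.resize(np.clip(ps*1.8,0,255).astype(np.uint8)[140:200,315:375],(400,400),interpolation=3)
cv2.imwrite("pics/w5.png",np.hstack([w,sc]))
E
```

```text
F [5.9308 5.3425 5.8662 4.9422 5.7334 4.6244 4.7551 5.3815] mean [5.322  0.4698 0.0252 0.2031]
t 11.7167 along -25.27347208150735 lateral tool xy mm [ 0.0218 -0.0749] tilt err [0.0007 0.0002 0.0003]
F along a 5.614269614334294 F tool [-4.2529  1.1029 -5.6134] grip 0.02801365958607919 j [-0.7042 -0.1704  0.229   2.4048  0.6674  0.6315 -0.7892]
move cm to -0.025 [-0.0136 -0.004   0.0247]
top plane [-0.0023  0.002  -0.0437]
socket [ 0.0013 -0.0005]
```

View pics/w5.png

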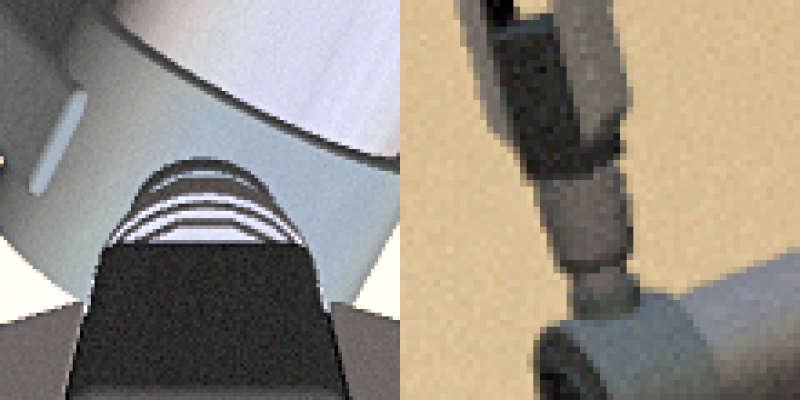

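Both crops show the coupler seated squarely with the collar pressed down under it. Handing the job in.

```bash
python3 -c "
from h import *
print(order.job_done());rep(-.025)"
```

```text
the job is handed in; nothing more can be done
None
the job is handed in; nothing more can be done
```

The steel coupler is snapped onto the grease nipple and held there, gripped and square, pressing the dust collar down. I handed the job in at about 11.8 s of robot time.

**Snap:** The force pulled the coupler inward at about 17.5 mm below the tip, then balanced near 20 mm. That matches the rest position you gave after the snap.

**Collar travel:** The two last checks disagree somewhat, but both are past half-way (4 mm) and short of the 8 mm stop:
- **Position:** the mouth is about 25.2 mm below the tip, so the collar is about 7 mm down.
- **Force:** the spring pushes back with about 7.8 N net of the coupler's weight, which suggests about 6 mm.

**Squareness and grip:**
- The tilt error is under 0.001 rad and the lateral error under 0.1 mm, against my own estimate of the nipple's position.
- The coupler has not slipped; its top sits where it did after pickup, and the grip width is 28 mm.
- A sideways force of about 3 N remains, which I left alone.

**Bystanders:** The basin, figurine and spatula were not touched in any planned move. I did not take a separate final picture to confirm where they are.

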